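Cock the toy-car launcher and back the car up to it

TASK

Get the wooden toy-car launcher on the stall ready for the next visitor: with shut fingers push the red thumb block of its sprung slide back as far as it goes, then let go, so that the slide springs back and is caught half-way by the brass stop pin. Then push the blue toy car tail first along the track, with a fingertip against its front, until its tail rests against the latched slide. Only push: do not lift the car, and leave the other things on the stall where they are.

Things in the scene. Friction and masses are not known exactly. Their poses are not given: they have to be found in the camera images.
- launcher: Toy-car launcher, fixed: maple board 116 (x) by 400 mm (y), top 18 mm above the table; full-length cherry rails on its long sides (22 mm wide, tops at 28 mm, 62 mm apart); 20 mm cherry end block (top at 50 mm) at its +y end, -y end open. Origin: centre of the underside, at table height. y runs along the track: the slide is pushed back to +y, its spring drives it to -y. z up.
- slide (a joint): Slide's travel along launcher +y, m: 0 home (start), 0.075 hard stop, about 0.040 latched on the pin. Walnut plate 56 x 100 mm with nose at its -y end, red thumb block, brass plate over the +x rail (top at 34 mm). Spring force to -y: 2.6 N at 0, 5.6 N at 0.040, 8.3 N at 0.075. Let go short of 0.041 it returns home; from further back it stops at 0.040 and stays latched.
- stop_pin (a joint): Height of the brass stop pin, 8 mm diameter, in the +x rail at launcher x +42, y +51 mm; in m: 0 = held down, flush with the rail, under the slide's brass plate; 0.009 = up in front of that plate, holding the slide. A spring (1 to 2 N) raises it once the slide is past about 0.041; pressing it down sets the slide free.
- thumb_face (a point): Centre of the -y face of the slide's red thumb block: the face to push to launcher +y. Moves with the slide; 60 mm above the table, 67 mm to +y of slide_nose. Block 40 mm wide (x), 16 mm thick (y), top 85 mm above the table. In front of it (-y side) the slide rises no more than 34 mm above the table, its nose 45 mm.
- slide_nose (a point): Centre of the flat -y end face of the slide's nose, against which the car's tail is to rest; 31.5 mm above the table, face 50 mm wide. Axes parallel to the launcher's; moves with the slide (at launcher y = joint slide).
- car_center (a point): Centre (half-way up, 43 mm above the table) of the blue wooden toy car with maple cabin and walnut wheels, loose, standing on the board between the rails on the slide's -y side. 85 mm long (y), 50 wide over the wheels, 50 high, about 0.12 kg. The wheels do not turn: the car slides, with under 1.5 N of friction. Its +y axis points from front to tail, towards the slide.
- car_tail (a point): Centre of the flat tail face of the blue car (its +y end), 39 mm above the table.
- car_front (a point): Centre of the flat front face of the blue car (its -y end, 36 mm wide, reaching from 28 to 50 mm above the table), the face to push; 39 mm above the table.
- cup: Bystander: dark lacquer cup, 72 mm across, 65 mm high, loose; origin at the centre of its underside.
- pot: Bystander: lidded beech pot, 76 mm across, 80 mm high, loose; origin at the centre of its underside.
- bowl: Bystander: beech bowl, 100 mm across, 40 mm high, loose; origin at the centre of its underside.
- other_car: Bystander: beech toy car with a cherry cabin, same size as the blue one, standing on the table beside the launcher, loose; origin at the centre of its underside.
- house: Bystander: small maple toy house with a cherry roof, 60 x 65 x 70 mm, loose; origin at the centre of its underside.
- spoon: Bystander: cherry-wood spoon 170 mm long lying along its x axis, loose.
- coaster: Bystander: frog-head shaped beech coaster, about 95 mm across, 12 mm thick, loose; origin at the centre of its underside's main disc.
Not all that is in view belongs to the job. Leave any purple or turquoise look-alike of the part that bears car_center alone.

How it is judged:
By the outcome, as a careful person would: the job done as asked, in the order asked, and still so for the second after the job is handed in, with the robot touching nothing.
It also fails if it takes over 48 s, if anything falls off the work surface, if the arm or the gripper's body presses on something with over 40 N, if the wrist force passes 120 N, or if a joint passes its speed limit or range.

ROBOT

A 7-joint arm with a two-finger parallel gripper is mounted at the origin on the work surface. World frame = base frame: x ahead of the robot, y to its left, z up, the work surface at z = 0. Lengths are in m, angles in rad, forces in N, time in s.
With the tool pointing down it reaches from about 0.4 to 0.925 m from the base axis. Payload 5.6 kg.
Tool frame: the origin (TCP) lies between the finger pads; the fingertips stand robot.nose_length ahead of it and the grasp point (between the pads) lies 5 mm behind it (robot.nose_length is the distance from the TCP to the fingertips, in m); y points along the fingers, x is the direction in which the jaws open and shut, and the axes are right-handed (so a half turn about y gives the same grasp; the last joint's range is limited). The gripper opens to 85 mm and grips with 20 to 120 N. Pads are 22 mm wide; open, the fingers measure 114 mm over their backs; the gripper's body (76 mm by 85 mm) begins 54 mm behind the grasp point. The pads swing forward as they close: fully open they stand 13 mm farther back than shut.
Start: joints at [-1.328, 0.468, -0.012, 1.603, 0.006, 1.071, -0.056], TCP at [0.183, 0.624, 0.245] pointing down, gripper open.
Joint ranges: [-2.53, 2.53], [-0.31, 2.02], [-1.57, 1.55], [0.28, 2.44], [-1.29, 4.43], [0.15, 1.84], [-2.92, 2.92]. Speed limits (rad/s): [2.57, 2.57, 3.14, 3.14, 3.14, 3.14, 3.14].

INTERFACE

Orientations are given as a rotation vector (axis times angle).
In Python, from bench import robot gives the robot as it stands. The module is installed in compiled form; this text tells all that it offers.
- The arm moves only by the tool step_arm, never from a script. Its argument "rows" is a list of rows, each a list of 7 numbers: the finger opening in cm, from 0 to 8.54, then the shift along the tool's x, y, z in cm, then the turn, a rotation vector about the tool's x, y, z in degrees. A call has exactly 5 rows; each row shifts and turns the commanded pose from where the row before left it, along the tool's axes as they then stand; what a row does not reach is not made up. A row lasts 1/10 s, in which the tool goes at most 50 mm and 8.59 degrees, less where a joint would pass 70% of its speed; a pose out of reach is approached as far as the arm can. A call with a gripper value outside its range is refused whole. The fingers move at their own pace and stop on an object; "newtons" is the grip in N (left out, the last holds). Time passes only in rows, so rows that do not move let the fingers close, or fill a call up. It gives the time, the measured TCP pose, the force and the opening at its end, in the units of the state.
- robot.read_state(): the state, without advancing time (a new reading comes with each control period).
- robot.grab_frame(name): name is "scene" or "top"; returns the picture (384x512x3 uint8, red, green, blue); there is no depth.
- robot.get_calibration(name): a dict with "mtx" (3x3 intrinsics, pixels), "xyz" and "rotation" of the camera in the world. Camera axes: x right, y down, z forward; pixel columns grow to the right and rows downward; lengths in m; the calibration is good to about 2 mm. A picture is of the moment at which its call begins. get_calibration takes no time and is no camera call.
- robot.sign_off(): hands the job in, once; it reports no verdict.
The state is a dict: "clock": time; "q": joint angles; "dq": joint speeds; "tau": joint torques, N m; "eef_pos": TCP position; "ee_rot": TCP orientation; "contact_force": force on the tool from outside, world axes, zero at the start; "ft_torque": the same for the moment, N m; "gripper_width": finger opening in m.
Only numpy, scipy, OpenCV 4.12 (cv2) and the standard library are available. Lean on these libraries where they do the work, as an engineer would, in place of code of your own. Each camera call takes 0.05 s, during which the arm holds its last target.

## Working session

There is one attempt and no reset: what is moved stays moved. The work goes in short steps, Python scripts to look and compute and a tool call to move; the robot and the scene stay as the last step left them, time stands still between calls to the robot, and variables do not carry over. Pictures are saved under pics/ and viewed, and the job is handed in when it is done.

Besides the shell and the picture viewer there is one more tool, called after "Request:" by a JSON object that holds its "name" and its "arguments", one argument or row to a line. step_arm: Moves the arm, as the interface text tells. Its arguments: {"type":"object","properties":{"rows":{"type":"array"},"newtons":{"type":"number"}},"required":["rows"]}

```bash
mkdir -p pics
python3 - <<'E'
from bench import robot
import cv2
s=robot.read_state(); print({k:s[k] for k in('clock','eef_pos','ee_rot','contact_force','gripper_width')}, robot.nose_length)
for n in('scene','top'):
    cv2.imwrite(f'pics/{n}0.png',cv2.resize(robot.grab_frame(n)[:,:,::-1],(800,600),interpolation=cv2.INTER_CUBIC))
    print(robot.get_calibration(n))
E
```

```text
{'clock': 0.0, 'eef_pos': array([0.18317295, 0.62310514, 0.24431842]), 'ee_rot': array([-1.33217434, -0.99511191,  0.99738307]), 'contact_force': array([ 0.05692218,  0.02577632, -0.23130654]), 'gripper_width': 0.08526440651836124} 0.014
{'mtx': array([[439.20022305,   0.        , 251.96429753],
       [  0.        , 439.20022305, 188.81649012],
       [  0.        ,   0.        ,   1.        ]]), 'xyz': array([0.99162881, 0.31888962, 1.00854629]), 'rotation': array([-1.31395229, -2.49413913,  0.67335037])}
{'mtx': array([[454.23844865,   0.        , 249.91406514],
       [  0.        , 454.23844865, 185.70983742],
       [  0.        ,   0.        ,   1.        ]]), 'xyz': array([0.35018935, 0.01530192, 1.27846783]), 'rotation': array([-2.16449424,  2.15395018, -0.15877778])}
```

View pics/scene0.png

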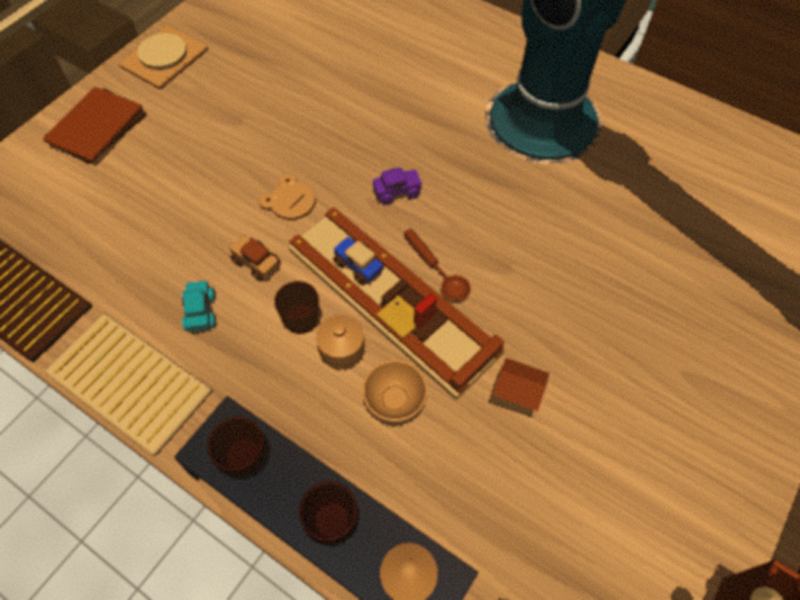

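View pics/top0.png

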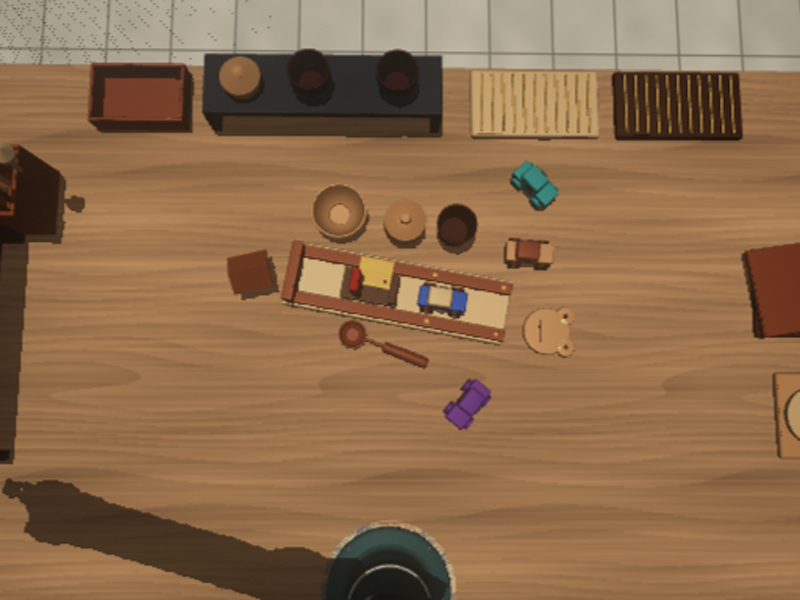

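```bash
cat > h.py <<'E'
from bench import robot
import numpy as np, cv2
from scipy.spatial.transform import Rotation as R
def ray(n,u,v,z):
    c=robot.get_calibration(n); d=R.from_rotvec(c['rotation']).as_matrix()@np.linalg.inv(c['mtx'])@[u,v,1]
    o=np.array(c['xyz']); return o+d*(z-o[2])/d[2]
def proj(n,p):
    c=robot.get_calibration(n); q=R.from_rotvec(c['rotation']).as_matrix().T@(np.array(p)-c['xyz']); q=np.array(c['mtx'])@q; return q[:2]/q[2]
E
python3 - <<'E'
from h import *
print(R.from_rotvec(robot.read_state()['ee_rot']).as_matrix().round(3))
for n in('scene','top'):
    print(R.from_rotvec(robot.get_calibration(n)['rotation']).as_matrix().round(3)); print(proj(n,[.18,.62,.24]))
E
```

```text
[[ 0.282 -0.    -0.959]
 [ 0.959 -0.002  0.282]
 [-0.002 -1.    -0.   ]]
[[-0.566  0.713 -0.415]
 [ 0.825  0.489 -0.285]
 [-0.    -0.503 -0.864]]
[591.58256926 167.35766255]
[[ 0.004 -0.991  0.132]
 [-1.    -0.006 -0.014]
 [ 0.014 -0.132 -0.991]]
[-32.27543934 323.38140348]
```

The only car on the track is the blue one, at top (442,299) and scene (358,258). The look-alikes are purple at top (467,404) and turquoise at top (535,185), and both stand on the table. The end block is at the left of the top view (292,272). I'll enlarge to confirm.

Run:
```python
from h import *
for n,(a,b,c,d) in {'top':(175,148,335,228),'scene':(180,125,330,255)}.items():
    im=robot.grab_frame(n)[b:d,a:c,::-1]; cv2.imwrite(f'pics/{n}1.png',cv2.resize(im,None,fx=5 if n=='top' else 4.6,fy=5 if n=='top' else 4.6,interpolation=cv2.INTER_CUBIC))
```

```text
(no output)
```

View pics/top1.png

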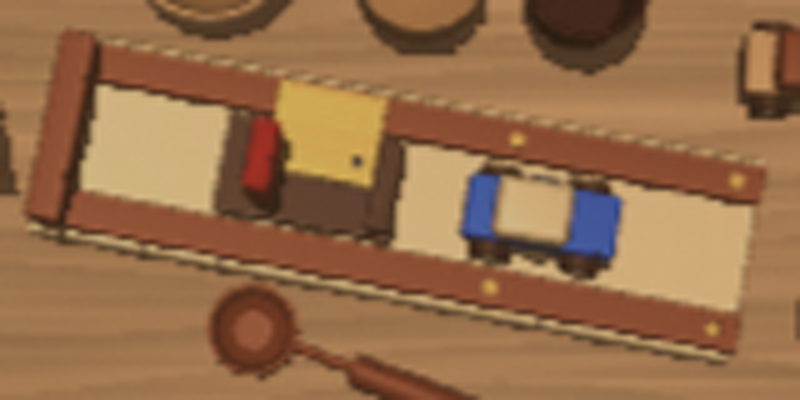

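View pics/scene1.png

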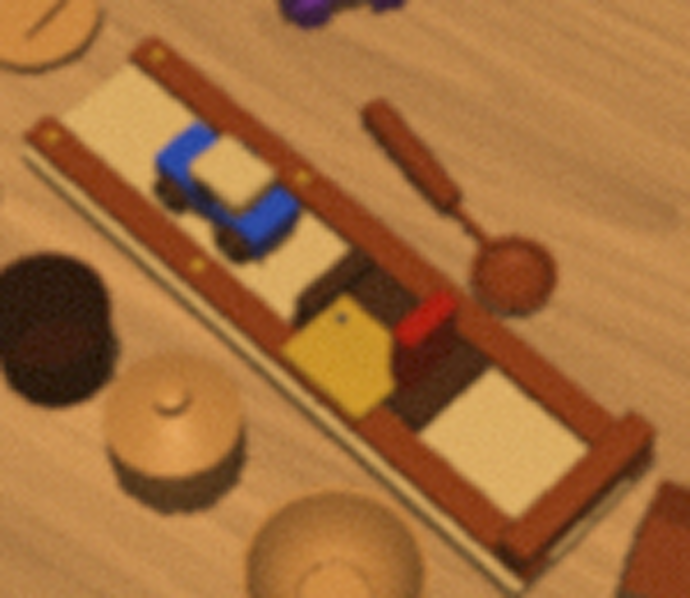

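```bash
cat > fit.py <<'E'
from h import *
from scipy.optimize import least_squares
T=lambda u,v:(175+u/5-.4,148+v/5-.4); S=lambda u,v:(180+u/4.6-.4,125+v/4.6-.4)
F=[('top',T(765,163),(53,-200,28)),('top',T(755,205),(31,-200,28)),('top',T(741,310),(-31,-200,28)),('top',T(735,352),(-53,-200,28)),
('top',T(280,122),(20,67,85)),('top',T(268,192),(-20,67,85)),
('scene',S(150,38),(-53,-200,28)),('scene',S(132,63),(-31,-200,28)),('scene',S(48,117),(31,-200,28)),('scene',S(27,137),(53,-200,28)),
('top',T(97,38),(58,180,50)),('top',T(402,145),(25,0,45)),('top',T(388,240),(-25,0,45))]
def W(p,l): return np.r_[R.from_euler('z',p[2]).as_matrix()[:2,:2]@(np.array(l[:2])/1000)+p[:2],l[2]/1000]
f=lambda p:np.concatenate([proj(n,W(p,l))-uv for n,uv,l in F])
r=least_squares(f,[.6,.05,-.1],loss='soft_l1')
P=r.x
if __name__=='__main__':
    print(P); print(f(P).reshape(-1,2).round(1))
    inv=lambda w:(R.from_euler('z',-P[2]).as_matrix()[:2,:2]@(w[:2]-P[:2])*1000).round(1)
    for n,u,z in [('top',T(620,200),.05),('top',T(608,268),.05),('top',T(492,172),.05),('top',T(466,235),.05),('scene',S(205,123),.05),('scene',S(160,155),.05),('scene',S(300,205),.05),('scene',S(252,252),.04),
      ('top',T(500,175),.068),('top',T(575,185),.068),('top',T(500,235),.068),('top',T(567,243),.068)]: print(n,z,inv(ray(n,*u,z)))
    for l in [(0,67,60),(0,0,31),(0,-200,0),(0,200,0)]: print(l,W(P,l))
E
python3 fit.py
```

```text
[ 0.51489831 -0.01151328 -0.1649848 ]
[[-0.4 -0.1]
 [ 0.4 -0.8]
 [-0.   0.1]
 [-0.  -0.4]
 [-0.4  0.2]
 [-0.6  0.9]
 [ 0.4 -1.5]
 [-1.4 -2.4]
 [ 0.3 -1. ]
 [-1.2 -0.5]
 [-1.5 -1.3]
 [-0.   0.3]
 [-0.3 -0.9]]
top 0.05 [  15.3 -122.4]
top 0.05 [ -22.7 -121.7]
top 0.05 [ 18.6 -50.9]
top 0.05 [-18.  -42.6]
scene 0.05 [ -17.8 -116.1]
scene 0.05 [  15.7 -118.7]
scene 0.05 [-15.6 -37.2]
scene 0.04 [ 21.  -39.3]
top 0.068 [ 15.  -54.7]
top 0.068 [ 16.5 -95.4]
top 0.068 [-17.1 -59.9]
top 0.068 [-15.2 -96.1]
(0, 67, 60) [0.52590222 0.05457692 0.06      ]
(0, 0, 31) [ 0.51489831 -0.01151328  0.031     ]
(0, -200, 0) [ 0.48205085 -0.20879745  0.        ]
(0, 200, 0) [0.54774578 0.18577089 0.        ]
```

Launcher pose: (0.515, -0.0115), yaw -0.165 rad. The end-block and thumb edges agree with the given sizes. The car front is at launcher y≈-120 mm and its tail at ≈-36 mm, about 84 mm against the stated 85. I'll move above the point in front of the thumb block with the fingers shut.

Request:
{"name": "step_arm", "arguments": {
  "rows": [
    [0,-2.4,0,-2.5,0,0,0],
    [0,-2.4,0,-2.5,0,0,0],
    [0,-2.4,0,-2.5,0,0,0],
    [0,-2.4,0,-2.5,0,0,0],
    [0,-2.4,0,-2.5,0,0,0]
  ]
}}

```text
clock: 0.7
eef_pos: [0.2699, 0.4719, 0.2452]
ee_rot: [-1.331, -0.996, 0.996]
contact_force: [0.4, -1.0, -0.3]
gripper_width: 0.0123
```

Request:
{"name": "step_arm", "arguments": {
  "rows": [
    [0,-2.4,0,-2.5,0,0,0],
    [0,-2.4,0,-2.5,0,0,0],
    [0,-2.4,0,-2.5,0,0,0],
    [0,-2.4,0,-2.5,0,0,0],
    [0,-2.4,0,-2.5,0,0,0]
  ]
}}

```text
clock: 1.2
eef_pos: [0.356, 0.3215, 0.2453]
ee_rot: [-1.331, -0.996, 0.996]
contact_force: [0.8, 1.2, -0.4]
gripper_width: 0.0
```

Request:
{"name": "step_arm", "arguments": {
  "rows": [
    [0,-2.4,0,-2.5,0,0,0],
    [0,-2.4,0,-2.5,0,0,0],
    [0,-2.4,0,-2.5,0,0,0],
    [0,-2.4,0,-2.5,0,0,0],
    [0,-2.4,0,-2.5,0,0,0]
  ]
}}

```text
clock: 1.7
eef_pos: [0.442, 0.1712, 0.2454]
ee_rot: [-1.331, -0.996, 0.996]
contact_force: [0.0, 0.0, -0.2]
gripper_width: -0.0001
```

Request:
{"name": "step_arm", "arguments": {
  "rows": [
    [0,-2.4,0,-2.5,0,8.3,0],
    [0,0,0,0,0,8.3,0],
    [0,0,0,0,0,8.3,0],
    [0,0,0,0,0,8.3,0],
    [0,0,0,0,0,8.3,0]
  ]
}}

```text
clock: 2.2
eef_pos: [0.4587, 0.1422, 0.2452]
ee_rot: [-1.527, -0.434, 0.435]
contact_force: [-0.4, -0.2, 0.5]
gripper_width: -0.0002
```

Request:
{"name": "step_arm", "arguments": {
  "rows": [
    [0,0,0,0,0,8.3,0],
    [0,0,0,0,0,8.3,0],
    [0,0,0,0,0,8.3,0],
    [0,0,0,0,0,8.3,0],
    [0,0,0,0,0,8.3,0]
  ]
}}

```text
clock: 2.7
eef_pos: [0.4586, 0.1424, 0.2453]
ee_rot: [-1.567, 0.133, -0.133]
contact_force: [-0.1, -0.0, -0.7]
gripper_width: -0.0002
```

```bash
cat > st.py <<'E'
from fit import *
s=robot.read_state(); p=s['eef_pos']; M=R.from_rotvec(s['ee_rot']).as_matrix()
Rz=R.from_euler('z',-P[2]).as_matrix()
l=Rz@(p-np.r_[P[:2],0])*1000
print('t',s['clock'],'pos',p.round(4),'launcher mm',l.round(1),'tip z',round((p[2]-.014)*1000,1),'w',s['gripper_width'])
print('tool axes in launcher:\n',(Rz@M).round(3)); print('F launcher',(Rz@s['contact_force']).round(1), 'yaw z err deg',np.degrees(np.arctan2((Rz@M)[0,2],(Rz@M)[1,2])).round(2))
E
python3 st.py
```

```text
t 2.7 pos [0.4586 0.1424 0.2453] launcher mm [-80.8 142.6 245.3] tip z 231.3 w -0.00018887121430764196
tool axes in launcher:
 [[ 1.    -0.     0.005]
 [-0.005  0.     1.   ]
 [-0.    -1.     0.   ]]
F launcher [-0.1 -0.  -0.7] yaw z err deg 0.26
```

Request:
{"name": "step_arm", "arguments": {
  "rows": [
    [0,2.7,0,-3.4,0,0,0],
    [0,2.7,0,-3.4,0,0,0],
    [0,2.7,0,-3.5,0,0,0],
    [0,0,3,0,0,0,0],
    [0,0,3,0,0,0,0]
  ]
}}

```text
clock: 3.2
eef_pos: [0.523, 0.026, 0.1852]
ee_rot: [-1.566, 0.129, -0.133]
contact_force: [0.6, 1.0, -0.5]
gripper_width: -0.0003
```

Request:
{"name": "step_arm", "arguments": {
  "rows": [
    [0,0,2.5,0,0,0,0],
    [0,0,2.5,0,0,0,0],
    [0,0,2,0,0,0,0],
    [0,0,0,0,0,0,0],
    [0,0,0,0,0,0,0]
  ]
}}

```text
clock: 3.7
eef_pos: [0.522, 0.0274, 0.1155]
ee_rot: [-1.567, 0.129, -0.128]
contact_force: [-0.1, 0.0, 1.3]
gripper_width: -0.0002
```

```bash
python3 st.py
python3 - <<'E'
from h import *
n='top';a,b,c,d=175,148,335,228
im=robot.grab_frame(n)[b:d,a:c,::-1]; cv2.imwrite('pics/top2.png',cv2.resize(im,None,fx=5,fy=5,interpolation=cv2.INTER_CUBIC))
n='scene';a,b,c,d=180,125,330,255
im=robot.grab_frame(n)[b:d,a:c,::-1]; cv2.imwrite('pics/scene2.png',cv2.resize(im,None,fx=4.6,fy=4.6,interpolation=cv2.INTER_CUBIC))
E
```

```text
t 3.7 pos [0.522  0.0274 0.1155] launcher mm [  0.6  39.6 115.5] tip z 101.5 w -0.0002018795339955072
tool axes in launcher:
 [[ 1.    -0.    -0.001]
 [ 0.001 -0.     1.   ]
 [-0.    -1.    -0.   ]]
F launcher [-0.1  0.   1.3] yaw z err deg -0.06
```

View pics/scene2.png

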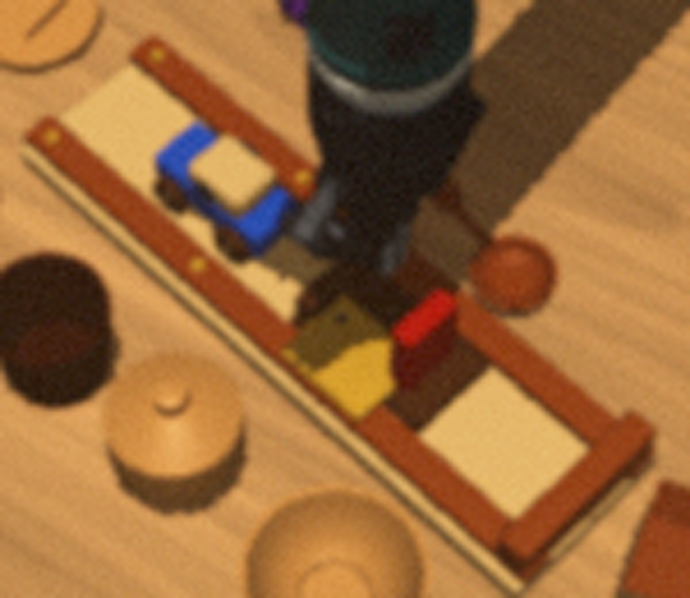

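View pics/top2.png

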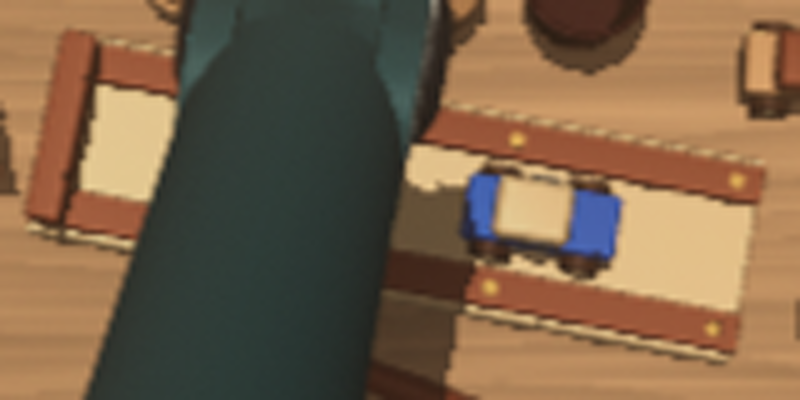

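Fingers point at the gap in front of the red block, clear of the nose. Descending.

Request:
{"name": "step_arm", "arguments": {
  "rows": [
    [0,-0.05,1.5,0,0,0,0],
    [0,0,1.5,0,0,0,0],
    [0,0,1.5,0,0,0,0],
    [0,0,0.8,0,0,0,0],
    [0,0,0,0,0,0,0]
  ]
}}

```text
clock: 4.3
eef_pos: [0.5206, 0.0275, 0.061]
ee_rot: [-1.568, 0.13, -0.127]
contact_force: [-0.1, -0.5, -0.3]
gripper_width: 0.0002
```

Request:
{"name": "step_arm", "arguments": {
  "rows": [
    [0,0,0,0.5,0,0,0],
    [0,0,0,0.5,0,0,0],
    [0,0,0,0.5,0,0,0],
    [0,0,0,0.5,0,0,0],
    [0,0,0,0.5,0,0,0]
  ]
}}

```text
clock: 4.8
eef_pos: [0.526, 0.0516, 0.0627]
ee_rot: [-1.568, 0.128, -0.13]
contact_force: [-0.1, -5.3, 2.5]
gripper_width: 0.0001
```

```bash
python3 st.py
```

```text
t 4.8 pos [0.526  0.0516 0.0627] launcher mm [ 0.6 64.  62.7] tip z 48.7 w 7.711703532957285e-05
tool axes in launcher:
 [[ 1.     0.001 -0.   ]
 [ 0.    -0.001  1.   ]
 [ 0.001 -1.    -0.001]]
F launcher [ 0.8 -5.2  2.5] yaw z err deg -0.02
```

Request:
{"name": "step_arm", "arguments": {
  "rows": [
    [0,0,0,1,0,0,0],
    [0,0,0,1,0,0,0],
    [0,0,0,1,0,0,0],
    [0,0,0,1,0,0,0],
    [0,0,0,1,0,0,0]
  ]
}}

```text
clock: 5.3
eef_pos: [0.5348, 0.0999, 0.0627]
ee_rot: [-1.569, 0.128, -0.132]
contact_force: [1.9, -8.1, 1.8]
gripper_width: 0.0002
```

Request:
{"name": "step_arm", "arguments": {
  "rows": [
    [0,0,0,0.3,0,0,0],
    [0,0,0,0.3,0,0,0],
    [0,0,0,0.2,0,0,0],
    [0,0,0,0.2,0,0,0],
    [0,0,0,0.2,0,0,0]
  ]
}}

```text
clock: 5.8
eef_pos: [0.5368, 0.111, 0.0627]
ee_rot: [-1.569, 0.128, -0.132]
contact_force: [1.6, -9.2, 2.2]
gripper_width: 0.0
```

```bash
python3 st.py
```

```text
t 5.8 pos [0.5368 0.111  0.0627] launcher mm [  1.5 124.5  62.7] tip z 48.7 w 4.362472464743535e-05
tool axes in launcher:
 [[ 1.     0.003  0.001]
 [-0.001 -0.002  1.   ]
 [ 0.003 -1.    -0.002]]
F launcher [ 3.1 -8.8  2.2] yaw z err deg 0.06
```

Request:
{"name": "step_arm", "arguments": {
  "rows": [
    [0,0,0,0.2,0,0,0],
    [0,0,0,0.2,0,0,0],
    [0,0,0,0.2,0,0,0],
    [0,0,0,0.1,0,0,0],
    [0,0,0,0.1,0,0,0]
  ]
}}

```text
clock: 6.3
eef_pos: [0.5377, 0.116, 0.0627]
ee_rot: [-1.572, 0.131, -0.133]
contact_force: [0.5, -16.4, 4.7]
gripper_width: 0.0
```

Request:
{"name": "step_arm", "arguments": {
  "rows": [
    [0,0,0,0.1,0,0,0],
    [0,0,0,0.1,0,0,0],
    [0,0,0,0,0,0,0],
    [0,0,0,0,0,0,0],
    [0,0,0,0,0,0,0]
  ]
}}

```text
clock: 6.8
eef_pos: [0.5377, 0.1161, 0.0627]
ee_rot: [-1.574, 0.132, -0.134]
contact_force: [0.1, -19.5, 6.6]
gripper_width: 0.0001
```

```bash
python3 st.py
```

```text
t 6.8 pos [0.5377 0.1161 0.0627] launcher mm [  1.5 129.6  62.7] tip z 48.7 w 0.00010545809294802862
tool axes in launcher:
 [[ 1.     0.002  0.005]
 [-0.004 -0.007  1.   ]
 [ 0.002 -1.    -0.007]]
F launcher [  3.3 -19.3   6.6] yaw z err deg 0.26
```

Hard stop reached: the TCP stands still while the force climbs from 9 to 19 N. Letting go by drawing back 5 cm fast.

Request:
{"name": "step_arm", "arguments": {
  "rows": [
    [0,0,0,-5,0,0,0],
    [0,0,0,-0.6,0,0,0],
    [0,0,0,0,0,0,0],
    [0,0,0,0,0,0,0],
    [0,0,-1,0,0,0,0]
  ]
}}

```text
clock: 7.3
eef_pos: [0.5274, 0.0701, 0.0717]
ee_rot: [-1.567, 0.128, -0.125]
contact_force: [0.0, 0.3, -0.2]
gripper_width: 0.0
```

```bash
python3 st.py
```

```text
t 7.3 pos [0.5274 0.0701 0.0717] launcher mm [-1.1 82.5 71.7] tip z 57.7 w 4.2895310477021725e-05
tool axes in launcher:
 [[ 1.    -0.002 -0.004]
 [ 0.004  0.     1.   ]
 [-0.002 -1.     0.   ]]
F launcher [-0.   0.3 -0.2] yaw z err deg -0.23
```

Request:
{"name": "step_arm", "arguments": {
  "rows": [
    [0,0,-3,0,0,0,0],
    [0,0,-3.5,0,0,0,0],
    [0,0,-3.5,0,0,0,0],
    [0,0,0,-3,0,0,0],
    [0,0,0,-4,0,0,0]
  ]
}}

```text
clock: 7.8
eef_pos: [0.5182, 0.0022, 0.1743]
ee_rot: [-1.565, 0.12, -0.125]
contact_force: [-0.6, -0.2, -1.0]
gripper_width: -0.0
```

Request:
{"name": "step_arm", "arguments": {
  "rows": [
    [0,0.1,0,-4,0,0,0],
    [0,0,0,-4,0,0,0],
    [0,0,0,-4,0,0,0],
    [0,0,0,-4,0,0,0],
    [0,0,0,-1.2,0,0,0]
  ]
}}

```text
clock: 8.3
eef_pos: [0.4893, -0.1742, 0.1734]
ee_rot: [-1.568, 0.13, -0.133]
contact_force: [-0.4, 0.2, -0.2]
gripper_width: -0.0001
```

```bash
python3 st.py
python3 - <<'E'
from h import *
n='top';a,b,c,d=175,148,335,228
im=robot.grab_frame(n)[b:d,a:c,::-1]; cv2.imwrite('pics/top3.png',cv2.resize(im,None,fx=5,fy=5,interpolation=cv2.INTER_CUBIC))
n='scene';a,b,c,d=180,125,330,255
im=robot.grab_frame(n)[b:d,a:c,::-1]; cv2.imwrite('pics/scene3.png',cv2.resize(im,None,fx=4.6,fy=4.6,interpolation=cv2.INTER_CUBIC))
E
```

```text
t 8.3 pos [ 0.4893 -0.1742  0.1734] launcher mm [   1.4 -164.7  173.4] tip z 159.4 w -0.0001338151401906047
tool axes in launcher:
 [[ 1.     0.002  0.003]
 [-0.003 -0.001  1.   ]
 [ 0.002 -1.    -0.001]]
F launcher [-0.4  0.1 -0.2] yaw z err deg 0.15
```

View pics/scene3.png

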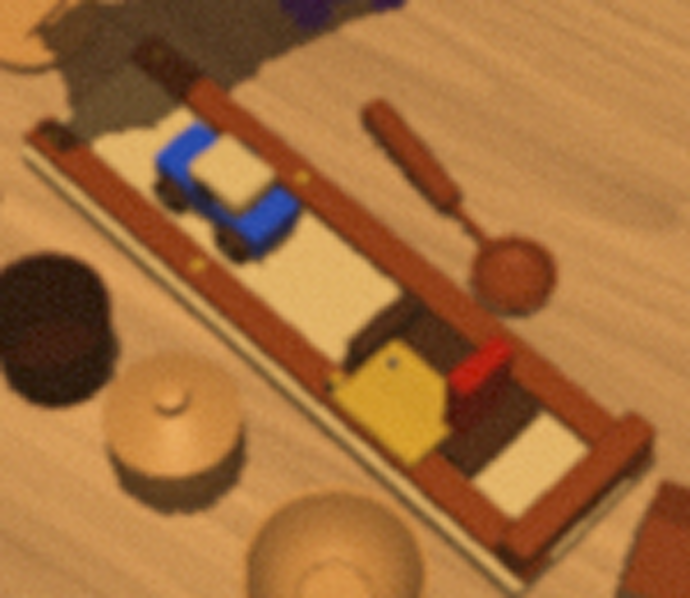

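View pics/top3.png

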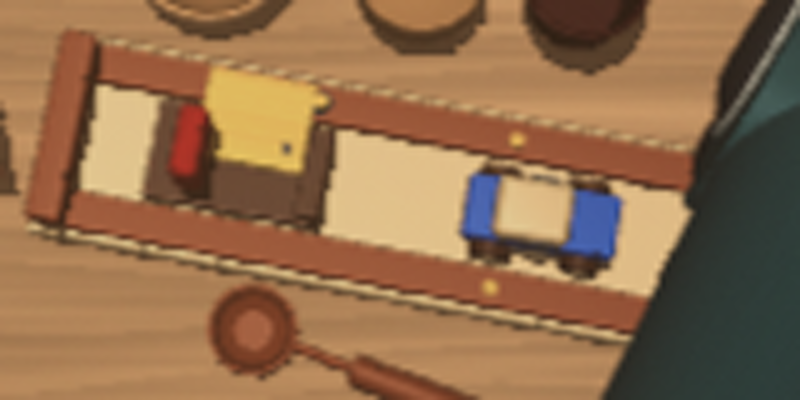

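Slide is latched: the pin head stands up in front of the brass plate (top 322,102; scene 333,385), and the slide sits about 40 mm back. Descending in front of the car.

Request:
{"name": "step_arm", "arguments": {
  "rows": [
    [0,-0.1,3,0.2,0,0,0],
    [0,0,3,0,0,0,0],
    [0,0,3,0,0,0,0],
    [0,0,2.5,0,0,0,0],
    [0,0,1.1,0,0,0,0]
  ]
}}

```text
clock: 8.9
eef_pos: [0.4887, -0.1654, 0.0443]
ee_rot: [-1.565, 0.128, -0.123]
contact_force: [-0.3, 0.5, 0.4]
gripper_width: -0.0003
```

Request:
{"name": "step_arm", "arguments": {
  "rows": [
    [0,0,0,0,0,0,0],
    [0,0,0,0.5,0,0,0],
    [0,0,0,0.5,0,0,0],
    [0,0,0,0.4,0,0,0],
    [0,0,0,0,0,0,0]
  ]
}}

```text
clock: 9.4
eef_pos: [0.492, -0.1538, 0.047]
ee_rot: [-1.566, 0.126, -0.128]
contact_force: [0.0, -0.4, -0.0]
gripper_width: 0.0001
```

```bash
python3 st.py
python3 - <<'E'
from h import *
n='scene';a,b,c,d=180,125,330,255
im=robot.grab_frame(n)[b:d,a:c,::-1]; cv2.imwrite('pics/scene4.png',cv2.resize(im,None,fx=4.6,fy=4.6,interpolation=cv2.INTER_CUBIC))
E
```

```text
t 9.4 pos [ 0.492  -0.1538  0.047 ] launcher mm [   0.8 -144.1   47. ] tip z 33.0 w 5.3104104902986076e-05
tool axes in launcher:
 [[ 1.     0.001 -0.003]
 [ 0.003  0.001  1.   ]
 [ 0.001 -1.     0.001]]
F launcher [ 0.1 -0.4 -0. ] yaw z err deg -0.16
```

View pics/scene4.png

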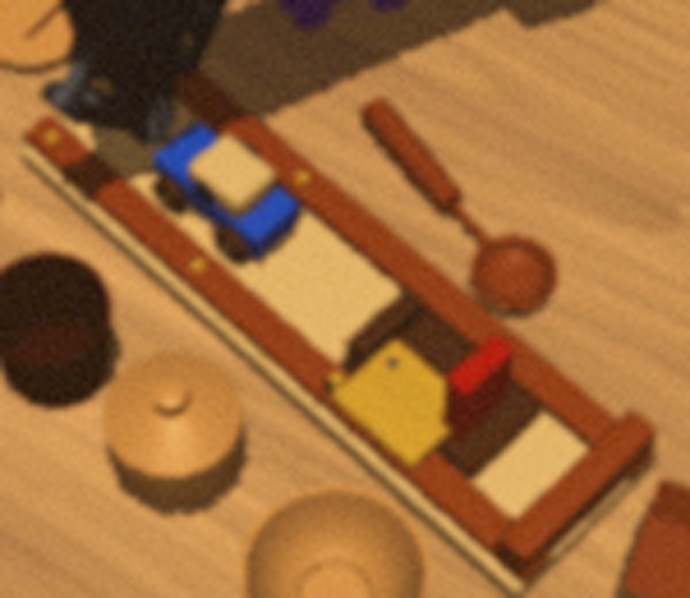

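Request:
{"name": "step_arm", "arguments": {
  "rows": [
    [0,0,0,0.5,0,0,0],
    [0,0,0,0.7,0,0,0],
    [0,0,0,1,0,0,0],
    [0,0,0,1,0,0,0],
    [0,0,0,1,0,0,0]
  ]
}}

```text
clock: 9.95
eef_pos: [0.4985, -0.1128, 0.0464]
ee_rot: [-1.567, 0.128, -0.129]
contact_force: [-0.3, -3.1, 2.1]
gripper_width: 0.0002
```

Request:
{"name": "step_arm", "arguments": {
  "rows": [
    [0,0,0,1,0,0,0],
    [0,0,0,0.8,0,0,0],
    [0,0,0,0.5,0,0,0],
    [0,0,0,0.3,0,0,0],
    [0,0,0,0.2,0,0,0]
  ]
}}

```text
clock: 10.45
eef_pos: [0.5026, -0.0856, 0.0462]
ee_rot: [-1.567, 0.129, -0.128]
contact_force: [-1.4, -2.5, 1.5]
gripper_width: -0.0007
```

```bash
python3 st.py
python3 - <<'E'
from h import *
n='scene';a,b,c,d=180,125,330,255
im=robot.grab_frame(n)[b:d,a:c,::-1]; cv2.imwrite('pics/scene5.png',cv2.resize(im,None,fx=4.6,fy=4.6,interpolation=cv2.INTER_CUBIC))
E
```

```text
t 10.45 pos [ 0.5026 -0.0856  0.0462] launcher mm [  0.1 -75.1  46.2] tip z 32.2 w -0.0007168274426648576
tool axes in launcher:
 [[ 1.    -0.    -0.001]
 [ 0.001 -0.     1.   ]
 [-0.    -1.    -0.   ]]
F launcher [-1.  -2.7  1.5] yaw z err deg -0.08
```

View pics/scene5.png

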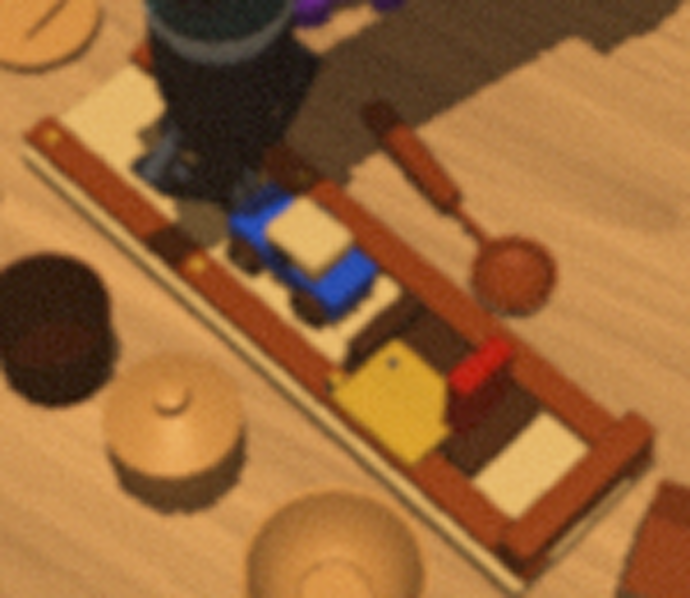

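Request:
{"name": "step_arm", "arguments": {
  "rows": [
    [0,0,0,0.3,0,0,0],
    [0,0,0,0.3,0,0,0],
    [0,0,0,0.3,0,0,0],
    [0,0,0,0.2,0,0,0],
    [0,0,0,0.2,0,0,0]
  ]
}}

```text
clock: 11.0
eef_pos: [0.5048, -0.0726, 0.0462]
ee_rot: [-1.567, 0.129, -0.128]
contact_force: [-0.5, -1.4, 0.5]
gripper_width: 0.0
```

Request:
{"name": "step_arm", "arguments": {
  "rows": [
    [0,0,0,0.1,0,0,0],
    [0,0,0,0.1,0,0,0],
    [0,0,0,0.1,0,0,0],
    [0,0,0,0,0,0,0],
    [0,0,0,0,0,0,0]
  ]
}}

```text
clock: 11.5
eef_pos: [0.5053, -0.0697, 0.0463]
ee_rot: [-1.567, 0.128, -0.128]
contact_force: [0.4, -1.0, 0.0]
gripper_width: -0.0006
```

```bash
python3 st.py
python3 - <<'E'
from h import *
n='scene';a,b,c,d=225,160,305,230
im=robot.grab_frame(n)[b:d,a:c,::-1]; cv2.imwrite('pics/scene6.png',cv2.resize(im,None,fx=8,fy=8,interpolation=cv2.INTER_CUBIC))
E
```

```text
t 11.5 pos [ 0.5053 -0.0697  0.0463] launcher mm [  0.1 -59.   46.3] tip z 32.3 w -0.0005767385877061668
tool axes in launcher:
 [[ 1.    -0.    -0.001]
 [ 0.001  0.     1.   ]
 [-0.    -1.     0.   ]]
F launcher [ 0.6 -0.9  0. ] yaw z err deg -0.08
```

View pics/scene6.png

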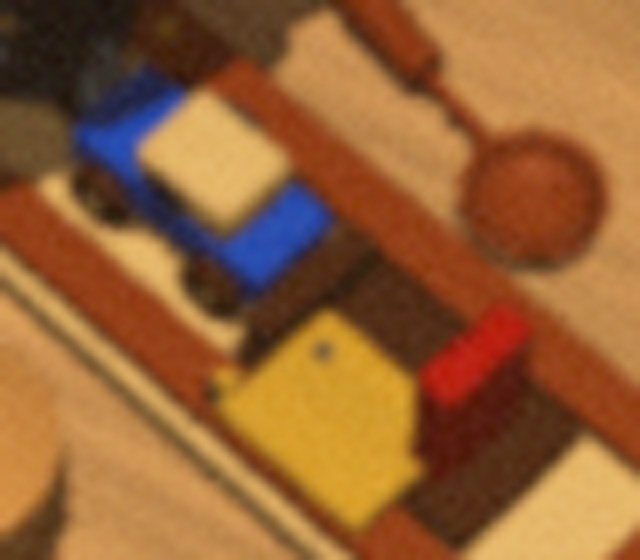

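Request:
{"name": "step_arm", "arguments": {
  "rows": [
    [0,0,0,0.1,0,0,0],
    [0,0,0,0,0,0,0],
    [0,0,0,0,0,0,0],
    [0,0,0,0,0,0,0],
    [0,0,0,0,0,0,0]
  ]
}}

```text
clock: 12.05
eef_pos: [0.5054, -0.0691, 0.0463]
ee_rot: [-1.567, 0.129, -0.129]
contact_force: [-0.1, -1.7, 0.2]
gripper_width: -0.0002
```

Request:
{"name": "step_arm", "arguments": {
  "rows": [
    [0,0,0,0.1,0,0,0],
    [0,0,0,0,0,0,0],
    [0,0,0,0,0,0,0],
    [0,0,0,0,0,0,0],
    [0,0,0,0,0,0,0]
  ]
}}

```text
clock: 12.55
eef_pos: [0.5054, -0.0688, 0.0463]
ee_rot: [-1.568, 0.129, -0.129]
contact_force: [-0.8, -6.1, 0.5]
gripper_width: 0.0003
```

Force jumped from 1.7 to 6.1 N with almost no motion, so the tail is on the slide nose. Backing off and lifting clear.

Request:
{"name": "step_arm", "arguments": {
  "rows": [
    [0,0,0,-0.5,0,0,0],
    [0,0,0,-1.5,0,0,0],
    [0,0,0,-2,0,0,0],
    [0,0,0,-2,0,0,0],
    [0,0,-1,0,0,0,0]
  ]
}}

```text
clock: 13.05
eef_pos: [0.4948, -0.1292, 0.0559]
ee_rot: [-1.567, 0.133, -0.13]
contact_force: [0.3, 0.3, 0.8]
gripper_width: 0.0002
```

Request:
{"name": "step_arm", "arguments": {
  "rows": [
    [0,0,-3,0,0,0,0],
    [0,0,-4,0,0,0,0],
    [0,0,-4,-2,0,0,0],
    [0,0,-2,-4,0,0,0],
    [0,0,0,-4,0,0,0]
  ]
}}

```text
clock: 13.55
eef_pos: [0.4823, -0.2255, 0.1903]
ee_rot: [-1.566, 0.119, -0.131]
contact_force: [-0.1, 0.2, 0.5]
gripper_width: 0.0001
```

Request:
{"name": "step_arm", "arguments": {
  "rows": [
    [0,0,0,-4,0,0,0],
    [0,0,0,-4,0,0,0],
    [0,0,0,-3,0,0,0],
    [0,0,0,0,0,0,0],
    [0,0,0,0,0,0,0]
  ]
}}

```text
clock: 14.05
eef_pos: [0.462, -0.3336, 0.1864]
ee_rot: [-1.566, 0.128, -0.129]
contact_force: [0.8, 0.9, -0.1]
gripper_width: -0.0001
```

```bash
python3 st.py
python3 - <<'E'
from h import *
n='scene';a,b,c,d=225,160,305,230
f=robot.grab_frame(n);im=f[b:d,a:c,::-1]; cv2.imwrite('pics/scene7.png',cv2.resize(im,None,fx=8,fy=8,interpolation=cv2.INTER_CUBIC))
n='top';a,b,c,d=185,150,285,215
f=robot.grab_frame(n);im=f[b:d,a:c,::-1]; cv2.imwrite('pics/top7.png',cv2.resize(im,None,fx=8,fy=8,interpolation=cv2.INTER_CUBIC))
cv2.imwrite('pics/topfull7.png',cv2.resize(f[:,:,::-1],(800,600)))
E
```

```text
t 14.05 pos [ 0.462  -0.3336  0.1864] launcher mm [   0.7 -326.4  186.4] tip z 172.4 w -0.00010073167703781464
tool axes in launcher:
 [[ 1.     0.    -0.001]
 [ 0.001  0.001  1.   ]
 [ 0.    -1.     0.001]]
F launcher [ 0.6  1.  -0.1] yaw z err deg -0.07
```

View pics/scene7.png

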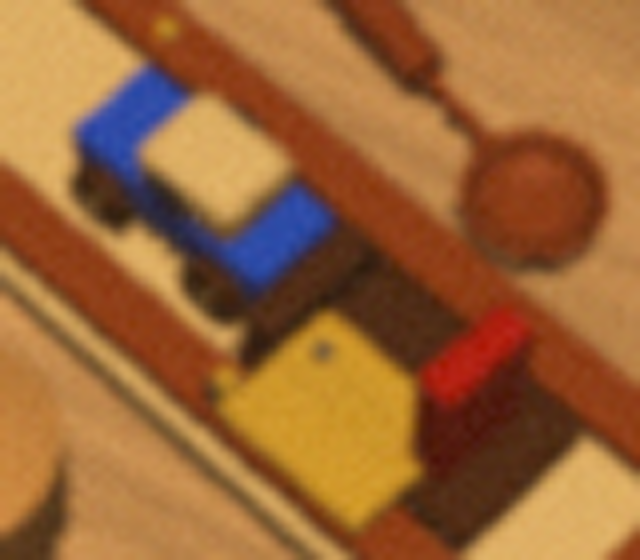

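View pics/top7.png

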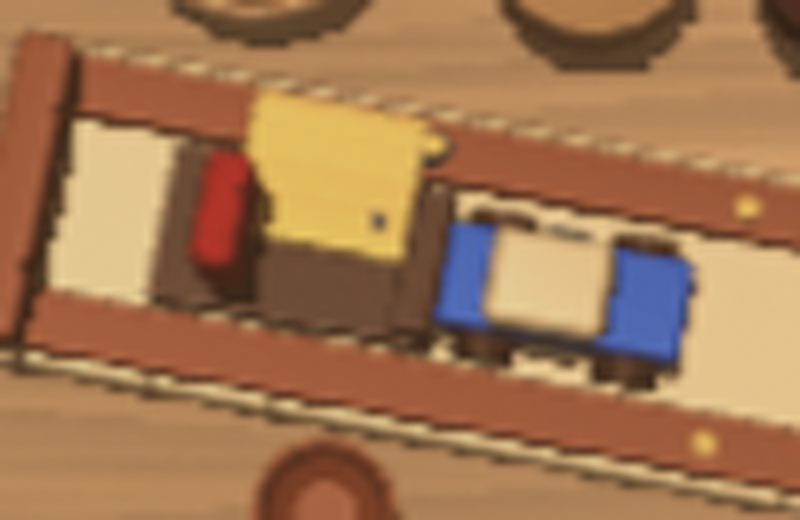

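View pics/topfull7.png

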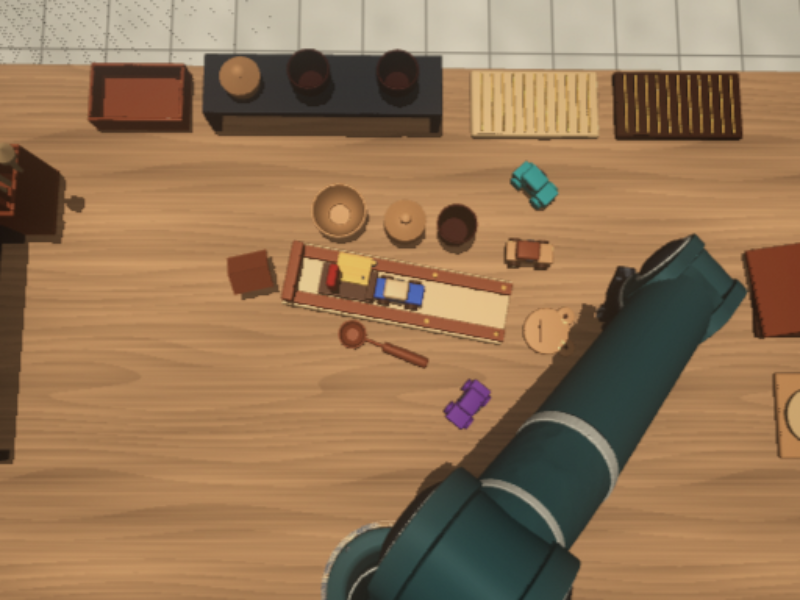

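The tail lies against the nose with no pale strip between them (top crop ~445,270; scene crop ~290,270). The pin is up in front of the plate (top crop 435,148), and the bystanders look unmoved.

```bash
python3 -c "
from bench import robot
print(robot.sign_off())"
```

```text
the job is handed in; nothing more can be done
None
```

The launcher is ready: the slide is latched on the stop pin and the blue car's tail rests against the slide's nose. I handed the job in at about 14 s of the 48 s allowed; no verdict is reported back.

- **Slide:** I pushed the red thumb block back with shut fingers to its hard stop. There the tool stood still while the force rose to about 19 N. I then drew back fast, and the pictures show the slide about 40 mm back with the brass pin up in front of its plate.
- **Car:** I pushed the blue car tail first, with the fingertips against its front, until the force jumped from 1.7 to about 6 N with almost no movement. I then backed off and lifted clear.
- **Last checks:** In both camera views the pin is up and no gap shows between tail and nose, which the images resolve to only about 1 to 2 mm. The other things on the stall and both look-alike cars look unmoved, and the arm touches nothing. No check failed or disagreed.

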